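# Fit the double lid to the coffee canister, then lift its dust cover alone

## Task

Slide the clear guard of the cream lid case fully open, lift the nested pair of lids out together by the black knob of the inner lid, lower them gently onto the teal canister until seated, let go, and slide the guard fully shut again. Then take the cream outer lid by its collar and raise it alone, straight up until its rim is clear above the black knob, leaving the inner lid seated and undisturbed; finish still holding the outer lid up, level and still, above the canister. Leave the canister standing where it is and do not disturb the shaker, the bowl or the cruet frame.

Things in the scene. Friction and masses are not known exactly. Their poses are not given: they have to be found in the camera images.
- case: Fixed cream lid case, 180 (own x) x 330 (own y) mm, rim 80 mm high, walls 6 mm, inner floor 5 mm up. Origin: centre of its underside; z up. The half with own y < 0 (centre y = -80 mm) is the open-topped bay that holds the lids (168 mm inside in x); the half y > 0 is roofed by a fixed deck. The guard slides along own y on top.
- guard (a joint): Sliding guard: clear 172 x 160 x 5 mm panel in a chrome frame, its top 89 mm above the counter. In m: 0 = fully shut over the lid bay, 0.160 = fully open (over the deck), growing towards case +y; starts at 0 to 0.025. Stops at both ends; light friction (1.2 N), stays where it is left.
- guard_tab (a point): Centre of the top of the guard's black upright pull tab, which moves with the guard: 12 mm thick along the sliding direction (case y), 40 mm along case x, standing up 31 mm from the panel; top 120 mm above the counter. Pinch it across its thickness or push it.
- inner_lid: Loose aluminium lid, about 160 g. Origin: centre of its underside, z up. Plug z 0 to 10 mm, diameter 68 (foot 62); flange diameter 80, z 10 to 14, rests on the canister's rim; round black knob diameter 20, z 14 to 68, passes through the outer lid's collar and stands 24 mm above it. Starts upright in the case's bay. Lifted by the knob it carries the outer lid, which rests on its flange.
- outer_lid: Loose cream lid (dust cover), about 180 g. Origin: centre of its skirt's lower edge, z up. Skirt 98 mm outer, 92 inner diameter, z 0 to 9; flat top z 9 to 13; central round collar 42 mm outer diameter, z 13 to 39, with a 25 mm through bore for the knob. Nested, its origin is 5 mm above the inner lid's origin; nothing fastens the two.
- canister: Loose teal round canister, 900 g, open at the top, 80 mm outer and 74 mm inner diameter, 100 mm tall. Origin: centre of its underside, z up. With the inner lid seated, the inner lid's origin is 90 mm and the nested outer lid's origin 95 mm above this origin, and the knob's top 158 mm.
- shaker: Ribbed glass shaker with chrome top, 64 mm diameter, 115 mm tall; origin at its underside. Bystander.
- bowl: Yellow melamine bowl, 110 mm diameter, 45 mm tall; origin at its underside. Bystander.
- cruet: Cast aluminium cruet frame with two bottles, 70 x 130 mm, 180 mm tall; origin at its underside. Bystander.
Not all that is in view belongs to the job. There is more than one size of the outer_lid; the one meant has the size given above.

How it is judged:
By the outcome, as a careful person would: the job done as asked, in the order asked, and still so for the second after the job is handed in, while the arm keeps its last pose, push and grip.
It also fails if it takes over 72 s, if anything falls off the work surface, if the arm or the gripper's body presses on something with over 40 N, if the wrist force passes 120 N, or if a joint passes its speed limit or range.

## Robot

A 6-joint arm with a two-finger parallel gripper is mounted at the origin on the work surface. World frame = base frame: x ahead of the robot, y to its left, z up, the work surface at z = 0. Lengths are in m, angles in rad, forces in N, time in s.
With the tool pointing down it reaches from about 0.2 to 0.875 m from the base axis. Payload 3.4 kg.
Tool frame: the origin (TCP) lies midway between the tips of the shut fingers; the grasp point (between the pads) lies 19 mm behind it; z points along the fingers, y is the direction in which the jaws open and shut (so a half turn about z gives the same grasp; the last joint's range is limited). The gripper opens to 94 mm and grips with 3 to 60 N. Pads are 16 mm wide; open, the fingers measure 119 mm over their backs; the gripper's body (75 mm by 177 mm) begins 78 mm behind the grasp point.
Start: joints at [0.997, 0.276, 1.505, -0, 1.361, -0.121], TCP at [0.252, 0.517, 0.205] pointing down, gripper open.
Joint ranges: [-2.89, 2.89], [-0.75, 2.08], [0.22, 2.7], [-1.18, 4.32], [0.11, 2.71], [-2.7, 2.7]. Speed limits (rad/s): [2.57, 2.57, 3.14, 3.14, 3.14, 3.14].

## Interface

Orientations are given as a unit quaternion [w, x, y, z].
In Python, from rig import arm gives the robot as it stands.
- The arm moves only by the tool step_arm, never from a script. Its argument "moves" is a list of rows, each a list of 3 entries, a list of its own where there are three numbers: the turn, a rotation vector about the tool's x, y, z in rad, then the shift along the tool's x, y, z in m, then the finger opening in m, from 0 to 0.094. A call has 1 to 8 rows; each row is the pose to reach, as a shift and turn from the pose commanded when the call began, along the tool's axes at that moment; what a row does not reach only later rows make up. A row lasts 1/8 s, in which the tool goes at most 62.5 mm and 10.7 degrees, less where a joint would pass 70% of its speed; a pose out of reach is approached as far as the arm can. A call with a gripper value outside its range is refused whole. The fingers move at their own pace and stop on an object; "force" is the grip in N (left out, the last holds). Time passes only in rows, so rows that repeat a pose let the fingers close. It gives the time, the measured TCP pose, the force and the opening at its end, in the units of the state.
- arm.get_state(): the state, without advancing time (a new reading comes with each control period).
- arm.snapshot(name): name is "scene" or "top" or "wrist"; returns a dict with "pixels" (480x640x3 uint8, blue, green, red), "fovy" (degrees; the focal length in pixels is half the picture's height over the tangent of half this angle, whatever the lens; pixels are square), "cx", "cy" (the principal point, pixels), "k1" (the pictures are not rectified: a ray, as slopes to the right and down, at radius r is drawn at 1 + k1 r^2 times it, then the intrinsics apply), "world_to_cam" (4x4, takes a point from world to camera coordinates). Camera axes: x right, y up, looking along -z (the intrinsics and any distortion apply to the point x, -y, -z); pixel columns grow to the right and rows downward; lengths in m; the calibration is good to about 2 mm. A picture is of the moment at which its call begins. There is no depth.
- arm.sign_off(): hands the job in, once; it reports no verdict.
Trained networks look in a picture, given as the dict that the camera call returned (one of the last four; its "shot" number tells which), for a name from the list of things; names that differ only in an ending like _2 or _b are one class to them, and where a whole thing is asked for, a point or a joint stands for the part that bears it (a point fixed in the world has none). Each returns a list of dicts, best first, with "score" (0 to 1); they miss things now and then, are a little off and sometimes report something else, mostly with a low value. They report only what shows in the picture. A call takes as long as a camera call. They do not tell look-alikes from the thing itself.
- arm.search_frame(picture, thing): "centre" ([x, y, z] in m, in world coordinates, good to about 4 mm: the middle of the surface that is visible of it).
- arm.outline_of(picture, thing): "mask" (480x640 bool, what is visible of it).
The state is a dict: "clock": time; "joint_pos": joint angles; "joint_vel": joint speeds; "joint_efforts": joint torques, N m; "eef_pos": TCP position; "eef_rot": TCP orientation; "ft_force": force on the tool from outside, world axes, zero at the start; "wrist_torque": the same for the moment, N m; "gripper_width": opening from 0.0 (shut) to 1.0 (fully open).
Only numpy, scipy, OpenCV 4.12 (cv2) and the standard library are available. Lean on these libraries where they do the work, as an engineer would, in place of code of your own. Each camera call takes 0.05 s, during which the arm holds its last target. There are 200 camera calls.

## Working session

There is one attempt and no reset: what is moved stays moved. The work goes in short steps, Python scripts to look and compute and a tool call to move; the robot and the scene stay as the last step left them, time stands still between calls to the robot, and variables do not carry over. Pictures are saved under pics/ and viewed, about 8 in all and at most 12, crops included, and the job is handed in when it is done.

Besides the shell and the picture viewer there is one more tool, called after "Request:" by a JSON object that holds its "op" and its "data". step_arm: Moves the arm, as the interface text tells. Its arguments: {"type":"object","properties":{"moves":{"type":"array"},"force":{"type":"number"}},"required":["moves"]}

```bash
mkdir -p pics; cat > h.py <<'E'
import numpy as np, cv2
from rig import arm
def snap(cam,png=None):
    p=arm.snapshot(cam)
    if png: cv2.imwrite('pics/'+png+'.png',p['pixels'])
    return p
def K(p):
    f=p['pixels'].shape[0]/2/np.tan(np.radians(p['fovy'])/2)
    return np.array([[f,0,p['cx']],[0,f,p['cy']],[0,0,1]]),np.array([p['k1'],0,0,0,0.])
def proj(p,X):
    k,d=K(p);T=np.diag([1,-1,-1,1])@np.array(p['world_to_cam'])
    return cv2.projectPoints(np.atleast_2d(np.array(X,float)),cv2.Rodrigues(T[:3,:3])[0],T[:3,3],k,d)[0][:,0]
def onplane(p,uv,z):
    k,d=K(p);T=np.diag([1,-1,-1,1])@np.array(p['world_to_cam'])
    n=cv2.undistortPointsIter(np.array(uv,float).reshape(-1,1,2),k,d,None,None,(3,50,1e-9))[:,0]
    r=np.c_[n,np.ones(len(n))]@T[:3,:3]; c=-T[:3,:3].T@T[:3,3]
    return c+r*((z-c[2])/r[:,2])[:,None]
E
python3 - <<'E'
from h import *
np.set_printoptions(precision=4,suppress=True)
s=arm.get_state();print({k:np.round(v,4) for k,v in s.items()})
for c in ['top','scene']:
    p=snap(c,c+'0')
    print(c,p['fovy'],p['k1'],-np.array(p['world_to_cam'])[:3,:3].T@np.array(p['world_to_cam'])[:3,3])
    for t in ['case','guard','guard_tab','inner_lid','outer_lid','canister','shaker','bowl','cruet']:
        for r in arm.search_frame(p,t)[:3]:
            print(t,round(r['score'],2),np.round(r['centre'],3),proj(p,r['centre'])[0].round())
E
```

```text
{'clock': np.float64(0.0), 'joint_pos': array([ 0.997 ,  0.2766,  1.5061, -0.    ,  1.3607, -0.121 ]), 'joint_vel': array([ 0.0016,  0.0011, -0.0003, -0.0006, -0.0018, -0.0001]), 'joint_efforts': array([ -0.0006, -40.458 , -23.7227,   0.0699,   0.0343,  -0.0001]), 'eef_pos': array([0.2512, 0.5166, 0.2046]), 'eef_rot': array([-0.0003,  0.2245,  0.9745, -0.0008]), 'ft_force': array([ 0.0353, -0.2289, -0.8961]), 'wrist_torque': array([-0.0266,  0.0902,  0.0057]), 'gripper_width': np.float64(1.0004)}
top 48.76565856055365 0.007804996103131185 [ 0.4187 -0.0608  1.1682]
case 0.98 [0.546 0.176 0.084] [194. 246.]
guard 0.71 [0.56  0.12  0.086] [222. 239.]
guard_tab 0.86 [0.556 0.124 0.085] [220. 241.]
inner_lid 0.18 [ 0.586 -0.234  0.022] [389. 230.]
outer_lid 0.71 [ 0.369 -0.085  0.019] [321. 331.]
outer_lid 0.62 [0.318 0.164 0.016] [204. 356.]
outer_lid 0.58 [ 0.588 -0.233  0.024] [388. 229.]
canister 0.64 [ 0.587 -0.234  0.022] [389. 230.]
canister 0.45 [0.561 0.118 0.087] [223. 239.]
shaker 0.59 [ 0.745 -0.342  0.024] [435. 159.]
bowl 0.71 [ 0.748 -0.341  0.025] [435. 158.]
cruet 0.86 [0.795 0.154 0.06 ] [210. 133.]
scene 52.36632124795979 -0.022322763662484552 [ 1.2979 -0.3876  0.7922]
case 0.83 [0.585 0.149 0.079] [416. 215.]
guard 0.78 [0.57  0.121 0.091] [403. 210.]
guard 0.69 [ 0.72  -0.336  0.024] [223. 336.]
guard_tab 0.79 [0.572 0.117 0.086] [401. 212.]
guard_tab 0.41 [ 0.607 -0.228  0.062] [261. 268.]
outer_lid 0.61 [0.34  0.151 0.016] [368. 178.]
outer_lid 0.58 [ 0.391 -0.091  0.019] [290. 208.]
outer_lid 0.57 [0.572 0.079 0.02 ] [383. 238.]
canister 0.68 [ 0.609 -0.23   0.061] [260. 269.]
shaker 0.83 [ 0.797 -0.141  0.076] [335. 321.]
bowl 0.91 [ 0.721 -0.336  0.025] [224. 336.]
cruet 0.91 [0.818 0.156 0.058] [476. 293.]
```

View pics/top0.png

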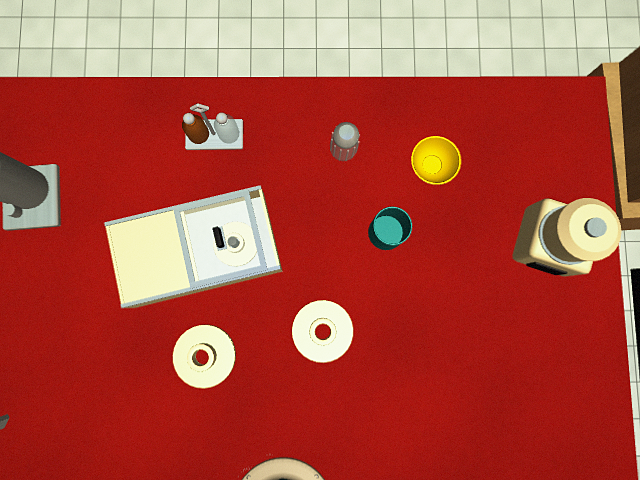

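View pics/scene0.png

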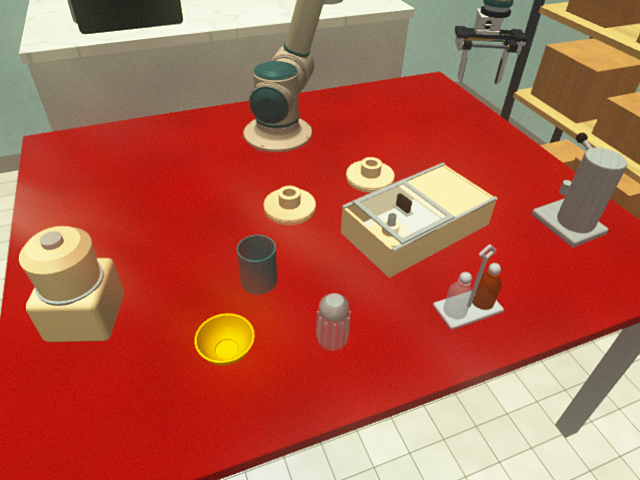

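Top view: the bay is at the right of the case. The guard tab is at about (219,237), the knob shows through the guard at (236,242), and the canister is at (391,228). Decoy lids sit at (204,356) and (322,331).

```bash
cat >> h.py <<'E'
from scipy.optimize import minimize
def hullmask(p,X):
    m=np.zeros(p['pixels'].shape[:2],np.uint8)
    h=cv2.convexHull((proj(p,X)*16).round().astype(np.int32))
    cv2.fillConvexPoly(m,h,1,shift=4);return m>0
def fit(pairs,pts,x0,step):
    def cost(x):
        c=0
        for p,m in pairs:
            h=hullmask(p,pts(x)); c+=1-(h&m).sum()/max(1,(h|m).sum())
        return c
    x0=np.array(x0,float);S=np.vstack([x0]+[x0+np.eye(len(x0))[i]*step[i] for i in range(len(x0))])
    r=minimize(cost,x0,method='Nelder-Mead',options=dict(initial_simplex=S,xatol=1e-4,fatol=1e-5,maxiter=250));return r.x,r.fun
def ring(x,y,z,d):
    a=np.linspace(0,2*np.pi,48,endpoint=False);return np.c_[x+d/2*np.cos(a),y+d/2*np.sin(a),np.full(48,z)]
def case_pts(x):
    c,s=np.cos(x[2]),np.sin(x[2])
    return np.array([[x[0]+c*a-s*b,x[1]+s*a+c*b,z] for a in(-.09,.09) for b in(-.165,.165) for z in(0,.08)])
E
cat > m1.py <<'E'
from h import *
np.set_printoptions(precision=4,suppress=True)
P={c:arm.snapshot(c) for c in['top','scene']}
def masks(t,k=0): return [(P[c],np.array(r[k]['mask'])) for c in P for r in [arm.outline_of(P[c],t)] if len(r)>k]
cm=masks('case'); print([m.sum() for _,m in cm])
for sub in (cm,cm[:1],cm[1:]): print('case',fit(sub,case_pts,[.575,.16,.2],[.02,.02,.1]))
for t,d,h,g in [('canister',.08,.1,(.6,-.232)),('shaker',.064,.115,(.78,-.14)),('bowl',.11,.045,(.74,-.34))]:
    c=[]
    for p,m in masks(t):
        u=proj(p,[[g[0],g[1],h/2]])[0].astype(int)
        if m[u[1]-8:u[1]+8,u[0]-8:u[0]+8].any(): c.append((p,m))
    f=lambda x:np.vstack([ring(x[0],x[1],0,d if t!='bowl' else .06),ring(x[0],x[1],h,d)])
    for sub in ([c]+[[q] for q in c] if len(c)>1 else [c]): print(t,len(sub),fit(sub,f,g,[.02,.02]) if sub else '')
for c in P:
    p=P[c];im=p['pixels'].max(2)
    for t,z,g in [('tab',.12,[.556,.124,.12])]:
        u=proj(p,g)[0].astype(int);w=im[u[1]-25:u[1]+25,u[0]-25:u[0]+25]<60
        n,l,st,ce=cv2.connectedComponentsWithStats(w.astype(np.uint8))
        for i in range(1,n):
            if st[i][4]>15: print(c,'dark',ce[i]+u-25,st[i])
s=np.hstack([cv2.resize(P['top']['pixels'][180:310,100:290],None,fx=3,fy=3,interpolation=cv2.INTER_CUBIC)])
cv2.imwrite('pics/case.png',s)
E
python3 m1.py
```

```text
[np.int64(14490), np.int64(10353)]
case (array([0.5485, 0.1814, 0.2363]), np.float64(0.06190485118209821))
case (array([0.5486, 0.1813, 0.2399]), np.float64(0.01837039045553146))
case (array([0.5478, 0.1818, 0.2378]), np.float64(0.04143232095988003))
canister 2 (array([ 0.5841, -0.2287]), np.float64(0.11697685516583145))
canister 1 (array([ 0.5839, -0.231 ]), np.float64(0.06068601583113453))
canister 1 (array([ 0.5844, -0.2273]), np.float64(0.042286245353159835))
shaker 2 (array([ 0.7743, -0.1368]), np.float64(0.5139709452345493))
shaker 1 (array([ 0.7721, -0.1368]), np.float64(0.23349834983498352))
shaker 1 (array([ 0.7741, -0.1357]), np.float64(0.2766967252017086))
bowl 2 (array([ 0.7396, -0.3372]), np.float64(0.11040058544345066))
bowl 1 (array([ 0.7399, -0.3352]), np.float64(0.06294058408862035))
bowl 1 (array([ 0.7388, -0.3368]), np.float64(0.04538087520259315))
top dark [218.1149 237.0338] [ 22  14  11  21 148]
```

View pics/case.png

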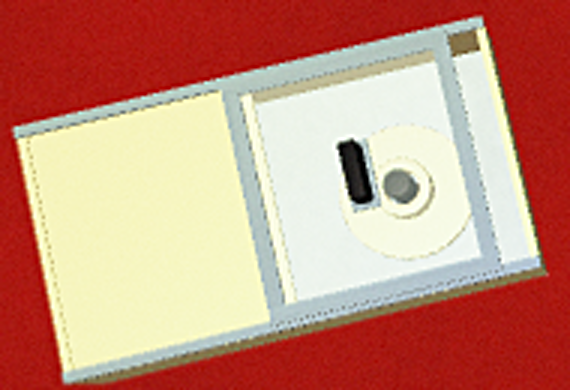

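```bash
cat > m2.py <<'E'
from h import *
np.set_printoptions(precision=4,suppress=True)
C=np.array([.5485,.1813]);a=.2385
R=np.array([[np.cos(a),-np.sin(a)],[np.sin(a),np.cos(a)]])
p=arm.snapshot('top')
for n,uv,z in [('knob',(233.7,242.3),.073),('tabtop',(216.3,237),.12),('guard-y edge',(100+463/3,180+150/3),.089),('tabbase',(221,237.5),.089)]:
    X=onplane(p,[uv],z)[0]; print(n,X,'own',R.T@(X[:2]-C))
print('case+y',R[:,1])
E
python3 m2.py
```

```text
knob [0.5546 0.0972 0.073 ] own [-0.0139 -0.0831]
tabtop [0.5596 0.1252 0.12  ] own [-0.0025 -0.0571]
guard-y edge [0.5779 0.0529 0.089 ] own [-0.0018 -0.1317]
tabbase [0.5627 0.1211 0.089 ] own [-0.0005 -0.0619]
case+y [-0.2362  0.9717]
```

```bash
cat >> h.py <<'E'
from scipy.spatial.transform import Rotation as Ro
def to(x,y,z,head,ref=None):
    s=arm.get_state();q=s['eef_rot'];R=Ro.from_quat([q[1],q[2],q[3],q[0]])
    h=np.radians(head);T=Ro.from_matrix(np.array([[-np.sin(h)*-1,np.cos(h),0],[-np.cos(h),np.sin(h),0],[0,0,-1]]).astype(float))
    best=min((T,T*Ro.from_euler('z',np.pi)),key=lambda t:(R.inv()*t).magnitude())
    print('t',round(float(s['clock']),2),'turn',(R.inv()*best).as_rotvec().round(4),'shift',R.inv().apply(np.array([x,y,z])-s['eef_pos']).round(4),'grip',round(float(s['gripper_width'])*94,1))
E
python3 -c "
from h import *
to(.562,.125,.16,103.66)"
```

```text
Traceback (most recent call last):
  File "h.py", line 39, in to
    h=np.radians(head);T=Ro.from_matrix(np.array([[-np.sin(h)*-1,np.cos(h),0],[-np.cos(h),np.sin(h),0],[0,0,-1]]).astype(float))
                         ~~~~~~~~~~~~~~^^^^^^^^^^^^^^^^^^^^^^^^^^^^^^^^^^^^^^^^^^^^^^^^^^^^^^^^^^^^^^^^^^^^^^^^^^^^^^^^^^^^^^^^^
  File "scipy/spatial/transform/_rotation.pyx", line 1143, in scipy.spatial.transform._rotation.Rotation.from_matrix
ValueError: Non-positive determinant (left-handed or null coordinate frame) in rotation matrix 0: [[ 0.97171423 -0.23615982  0.        ]
 [ 0.23615982  0.97171423  0.        ]
 [ 0.          0.         -1.        ]].
```

```bash
sed -i 's/\[\[-np.sin(h)\*-1,np.cos(h),0\],\[-np.cos(h)/[[-np.sin(h),np.cos(h),0],[np.cos(h)/' h.py; python3 -c "
from h import *
to(.562,.125,.16,103.66)"
```

```text
t 1.55 turn [ 0.      0.     -0.6912] shift [-0.4507 -0.2168  0.0454] grip 93.9
```

Request:
{"op": "step_arm", "data": {"moves": [[[0, 0, -0.09], [-0.05, -0.024, 0.005], 0.06], [[0, 0, -0.18], [-0.107, -0.051, 0.011], 0.06], [[0, 0, -0.28], [-0.164, -0.079, 0.017], 0.06], [[0, 0, -0.38], [-0.22, -0.106, 0.022], 0.06], [[0, 0, -0.48], [-0.277, -0.133, 0.028], 0.06], [[0, 0, -0.58], [-0.334, -0.161, 0.034], 0.06], [[0, 0, -0.66], [-0.39, -0.188, 0.04], 0.06], [[0, 0, -0.691], [-0.4507, -0.2168, 0.0454], 0.06]], "force": 12}}

```text
clock: 2.55
eef_pos: [0.5576, 0.1303, 0.1608]
eef_rot: [0.0, -0.119, 0.993, 0.0]
ft_force: [0.2, 1.0, 0.2]
gripper_width: 0.638
```

```bash
python3 -c "
from h import *
p=snap('wrist','w1');print(np.array(p['world_to_cam']).round(3),p['fovy'],p['k1'])
to(.562,.125,.16,103.66)
print(proj(p,[[.562,.125,.12]]))
for t in ['guard_tab','inner_lid']: print([(r['score'],r['centre']) for r in arm.search_frame(p,t)])"
```

```text
[[-0.237  0.971 -0.     0.005]
 [-0.937 -0.229 -0.265  0.568]
 [-0.257 -0.063  0.964 -0.198]
 [ 0.     0.     0.     1.   ]] 65.75318304774456 -0.047694955361821084
t 2.6 turn [-0.0073  0.0037 -0.0023] shift [ 0.0008  0.0019 -0.0001] grip 59.8
[[309.2482266  269.91533735]]
[(0.91, [0.5385, 0.1202, 0.0878])]
[]
```

View pics/w1.png

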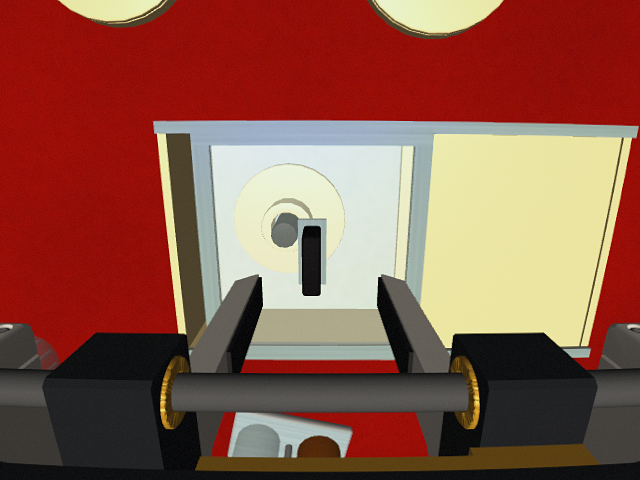

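Wrist view: the tab top is at about (312,268), within 2 mm of prediction. The knob is at (284,232). Descend and pinch.

Request:
{"op": "step_arm", "data": {"moves": [[[0, 0, 0], [0, 0.001, 0.03], 0.05], [[0, 0, 0], [0, 0.001, 0.055], 0.05], [[0, 0, 0], [0, 0.001, 0.063], 0.05], [[0, 0, 0], [0, 0.001, 0.063], 0.0], [[0, 0, 0], [0, 0.001, 0.063], 0.0], [[0, 0, 0], [0, 0.001, 0.063], 0.0], [[0, 0, 0], [0, 0.001, 0.063], 0.0]], "force": 12}}

```text
clock: 3.58
eef_pos: [0.557, 0.1327, 0.0987]
eef_rot: [0.001, -0.119, 0.993, -0.0]
ft_force: [1.0, -1.4, 1.1]
gripper_width: 0.144
```

```bash
python3 -c "
from h import *
to(.562,.125,.097,103.66);s=arm.get_state();print(s['eef_pos'],s['ft_force'])"
```

```text
t 3.58 turn [-0.0009  0.002  -0.0001] shift [-0.0031 -0.0086  0.0017] grip 13.5
[0.5569804  0.13266109 0.09867495] [ 1.01131417 -1.44209115  1.06637052]
```

Request:
{"op": "step_arm", "data": {"moves": [[[0, 0, 0], [0, 0, 0], 0.0], [[0, 0, 0], [0, 0, 0], 0.0]]}}

```text
clock: 3.82
eef_pos: [0.5569, 0.1329, 0.0986]
eef_rot: [0.001, -0.119, 0.993, -0.0]
ft_force: [-0.1, -0.9, 5.5]
gripper_width: 0.124
```

```bash
python3 -c "
from h import *
to(.562,.125,.097,103.66);s=arm.get_state();print(s['eef_pos'],s['ft_force'])
p=snap('wrist','w2');print(proj(p,s['eef_pos']), proj(p,[.562,.125,.12]))"
```

```text
t 3.83 turn [-0.0003  0.0019 -0.0004] shift [-0.0031 -0.0089  0.0016] grip 11.6
[0.55693132 0.13289061 0.09862815] [-0.05842559 -0.91628943  5.51258994]
[[318.93977768 291.14488538]] [[300.04684371 315.21462215]]
```

View pics/w2.png

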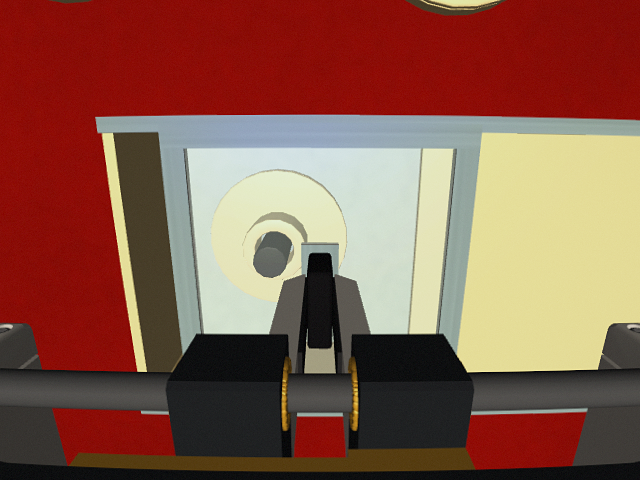

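The tab is pinched (11.6 mm). Slide open along tool +y, slowing near the end stop.

Request:
{"op": "step_arm", "data": {"moves": [[[0, 0, 0], [0, 0.015, 0], 0.0], [[0, 0, 0], [0, 0.04, 0], 0.0], [[0, 0, 0], [0, 0.07, 0], 0.0], [[0, 0, 0], [0, 0.095, 0], 0.0], [[0, 0, 0], [0, 0.11, 0], 0.0], [[0, 0, 0], [0, 0.12, 0], 0.0], [[0, 0, 0], [0, 0.126, 0], 0.0], [[0, 0, 0], [0, 0.13, 0], 0.0]], "force": 15}}

```text
clock: 4.88
eef_pos: [0.5263, 0.2597, 0.0986]
eef_rot: [0.001, -0.119, 0.993, 0.0]
ft_force: [0.4, -1.1, 5.6]
gripper_width: 0.125
```

Request:
{"op": "step_arm", "data": {"moves": [[[0, 0, 0], [0, 0.003, 0], 0.0], [[0, 0, 0], [0, 0.006, 0], 0.0], [[0, 0, 0], [0, 0.006, 0], 0.0]]}}

```text
clock: 5.25
eef_pos: [0.5262, 0.2603, 0.0986]
eef_rot: [0.001, -0.12, 0.993, -0.005]
ft_force: [4.3, -12.4, 7.1]
gripper_width: 0.126
```

```bash
cat > own.py <<'E'
from h import *
C=np.array([.5485,.1813]);a=.2385
R=np.array([[np.cos(a),-np.sin(a)],[np.sin(a),np.cos(a)]])
def own():
    s=arm.get_state();print('own',(R.T@(s['eef_pos'][:2]-C)).round(4),s['eef_pos'].round(4),'F',s['ft_force'].round(1),'Fown',(R.T@s['ft_force'][:2]).round(1),'grip',round(94*float(s['gripper_width']),1),'t',round(float(s['clock']),2))
E
python3 -c "
from own import *
own()"
```

```text
own [-0.003  0.082] [0.5262 0.2603 0.0986] F [  4.3 -12.4   7.1] Fown [  1.2 -13.1] grip 11.9 t 5.25
```

Stop reached: the tab is at own y +0.082 with a 13 N reaction. Release, rise and go over the knob.

Request:
{"op": "step_arm", "data": {"moves": [[[0, 0, 0], [0, -0.005, 0], 0.03], [[0, 0, 0], [0, -0.005, 0], 0.035], [[0, 0, 0], [0, -0.005, -0.03], 0.06], [[0, 0, 0], [0, -0.01, -0.06], 0.06], [[0, 0, 0], [0.003, -0.05, -0.06], 0.06], [[0, 0, 0], [0.006, -0.1, -0.06], 0.06], [[0, 0, 0], [0.009, -0.145, -0.06], 0.06], [[0, 0, 0], [0.011, -0.169, -0.06], 0.06]]}}

```text
clock: 6.25
eef_pos: [0.553, 0.097, 0.1573]
eef_rot: [-0.001, -0.118, 0.993, 0.0]
ft_force: [-0.3, 0.1, -0.8]
gripper_width: 0.637
```

Request:
{"op": "step_arm", "data": {"moves": [[[0, 0, 0], [0, 0, 0], 0.06], [[0, 0, 0], [0, 0, 0], 0.06]]}}

```text
clock: 6.5
eef_pos: [0.5528, 0.0995, 0.1575]
eef_rot: [-0.0, -0.119, 0.993, 0.001]
ft_force: [1.1, -0.3, -0.5]
gripper_width: 0.64
```

```bash
python3 -c "
from own import *
own()
p=snap('wrist','w3');q=snap('top','t3')
to(.5546,.0972,.16,103.66)
print(proj(p,ring(.5546,.0972,.073,.02)).round(1)[::12],proj(p,[.5546,.0972,.073]),proj(p,[.5546,.0972,.049]))
for t in ['inner_lid','outer_lid']: print([(r['score'],r['centre']) for r in arm.search_frame(p,t)])"
```

```text
own [-0.0151 -0.0805] [0.5528 0.0995 0.1575] F [ 1.1 -0.3 -0.5] Fown [ 1.  -0.5] grip 60.1 t 6.5
t 6.6 turn [ 0.0009 -0.0002  0.0011] shift [-0.0011 -0.0028 -0.0024] grip 60.1
[[312.3 259.9]
 [328.5 250.6]
 [318.6 234.9]
 [302.3 244.5]] [[315.4156133  247.52487941]] [[315.69812074 239.07276777]]
[(0.84, [0.5544, 0.101, 0.0739])]
[(0.89, [0.5473, 0.0991, 0.0264]), (0.7, [0.4152, -0.0708, 0.0185]), (0.19, [0.5109, 0.2535, 0.0901])]
```

View pics/w3.png

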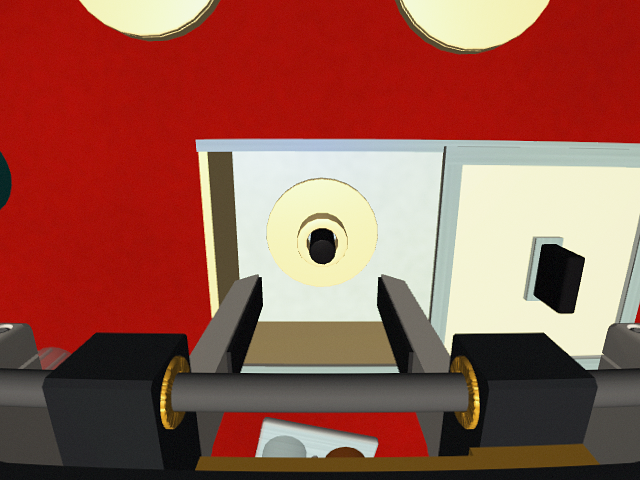

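The knob top is at about (322,252), a few px off prediction. Measure it precisely.

```bash
cat >> own.py <<'E'
def knob(p,guess,zt,zb,box=30,thr=70):
    # fit knob cylinder silhouette (dark) from zb to zt
    im=p['pixels'].max(2);u=proj(p,[guess[0],guess[1],zt])[0].astype(int)
    m=np.zeros(im.shape,bool);sl=np.s_[u[1]-box:u[1]+box,u[0]-box:u[0]+box]
    w=(im[sl]<thr).astype(np.uint8);n,l,st,ce=cv2.connectedComponentsWithStats(w)
    i=1+np.argmin(np.hypot(*(ce[1:]-box).T)+1e3*(st[1:,4]<60));m[sl]=l==i
    print('blob',st[i],ce[i]+u-box)
    return fit([(p,m)],lambda x:np.vstack([ring(x[0],x[1],zt,.02),ring(x[0],x[1],zb,.02)]),guess,[.004,.004])
E
python3 -c "
from own import *
p=arm.snapshot('wrist');im=p['pixels'].max(2)
print(im[225:275:3,300:344:4])
print(onplane(p,[(321.7,252)],.073))
for t in(50,70): print(knob(p,[.5546,.1],.073,.049,thr=t))
q=arm.snapshot('top')
print(knob(q,[.5546,.1],.073,.049,box=15))
"
```

```text
[[237 176 250 247 246 247 247 246 246 248 142]
 [112 251 248 247 248  50  68 253 247 246 248]
 [247 246 246  90  12  12   8  11 108 246 246]
 [248 246 250   8  12  10  12   8   9 252 246]
 [247 246 153   9  10  10  13  10   8 100 246]
 [246 246  90   9  11  56  46  15   7 107 246]
 [246 246  92  10  36  38  35  34   8 114 246]
 [246 246  95  32  35  36  33  35  30 126 246]
 [246 246 216  32  32  31  31  30  30 217 246]
 [249 247 255  27  29  27  29  26  26 255 246]
 [246 246 249  21  28  28  27  26  22 250 246]
 [246 247 247   9  26  26  25  26  37 246 247]
 [246 247 248 250  10  21  26  15 251 246 246]
 [247 246 247 232 249 254 255 248 245 246 246]
 [246 246 246 246 246 246 246 246 246 246 245]
 [246 245 246 246 246 246 246 247 246 246 246]
 [246 246 246 246 246 246 246 246 246 246 246]]
[[0.55719809 0.10254911 0.073     ]]
blob [ 21  12  26  35 751] [322.1011984  245.47536618]
(array([0.55509803, 0.10250373]), np.float64(0.07215189873417727))
blob [ 20  11  27  36 771] [322.10505837 245.35927367]
(array([0.55484634, 0.1024342 ]), np.float64(0.07711442786069655))
blob [ 11   0  19  21 178] [239.76404494 237.67977528]
(array([0.57017096, 0.08080832]), np.float64(0.5882352941176471))
```

```bash
python3 -c "
from own import *
to(.5563,.1023,.051,103.66)"
```

```text
t 6.8 turn [0.0003 0.     0.001 ] shift [-0.0039  0.0023  0.1068] grip 60.1
```

Request:
{"op": "step_arm", "data": {"moves": [[[0, 0, 0], [-0.004, 0.002, 0.04], 0.05], [[0, 0, 0], [-0.004, 0.002, 0.08], 0.05], [[0, 0, 0], [-0.004, 0.002, 0.098], 0.05], [[0, 0, 0], [-0.004, 0.002, 0.103], 0.05], [[0, 0, 0], [-0.004, 0.002, 0.107], 0.05], [[0, 0, 0], [-0.004, 0.002, 0.107], 0.05]]}}

```text
clock: 7.55
eef_pos: [0.5572, 0.1013, 0.0514]
eef_rot: [0.001, -0.119, 0.993, 0.0]
ft_force: [-0.7, 0.0, -0.2]
gripper_width: 0.533
```

```bash
python3 -c "
from own import *
own()"
```

```text
own [-0.0104 -0.0798] [0.5572 0.1013 0.0514] F [-0.7  0.  -0.2] Fown [-0.6  0.2] grip 50.1 t 7.55
```

Close on the knob with a firm grip, then lift a little.

Request:
{"op": "step_arm", "data": {"moves": [[[0, 0, 0], [0, 0, 0], 0.03], [[0, 0, 0], [0, 0, 0], 0.0], [[0, 0, 0], [0, 0, 0], 0.0], [[0, 0, 0], [0, 0, 0], 0.0], [[0, 0, 0], [0, 0, 0], 0.0], [[0, 0, 0], [0, 0, 0], 0.0]], "force": 30}}

```text
clock: 8.3
eef_pos: [0.5567, 0.1018, 0.051]
eef_rot: [0.0, -0.119, 0.993, 0.001]
ft_force: [-2.0, 1.9, 2.9]
gripper_width: 0.207
```

```bash
python3 -c "
from own import *
own()"
```

```text
own [-0.0109 -0.0792] [0.5567 0.1018 0.051 ] F [-2.   1.9  2.9] Fown [-1.4  2.3] grip 19.4 t 8.3
```

Request:
{"op": "step_arm", "data": {"moves": [[[0, 0, 0], [0, 0, -0.005], 0.0], [[0, 0, 0], [0, 0, -0.015], 0.0], [[0, 0, 0], [0, 0, -0.035], 0.0], [[0, 0, 0], [0, 0, -0.06], 0.0], [[0, 0, 0], [0, 0, -0.09], 0.0], [[0, 0, 0], [0, 0, -0.12], 0.0], [[0, 0, 0], [0, 0, -0.14], 0.0], [[0, 0, 0], [0, 0, -0.145], 0.0]]}}

```text
clock: 9.3
eef_pos: [0.5574, 0.1008, 0.1974]
eef_rot: [0.001, -0.119, 0.993, -0.0]
ft_force: [-0.3, -0.0, -3.5]
gripper_width: 0.204
```

```bash
python3 -c "
from own import *
own()
to(.584,-.229,.1965,103.66)
p=snap('top','t4')
im=p['pixels'];k=np.hstack([im[150:310,100:420]])
cv2.imwrite('pics/t4c.png',cv2.resize(k,None,fx=2.4,fy=2.4))"
```

```text
own [-0.0103 -0.0803] [0.5574 0.1008 0.1974] F [-0.3 -0.  -3.5] Fown [-0.3  0.1] grip 19.2 t 9.3
t 9.3 turn [-0.0011  0.0028 -0.0003] shift [ 0.052  -0.3268  0.0011] grip 19.2
```

View pics/t4c.png

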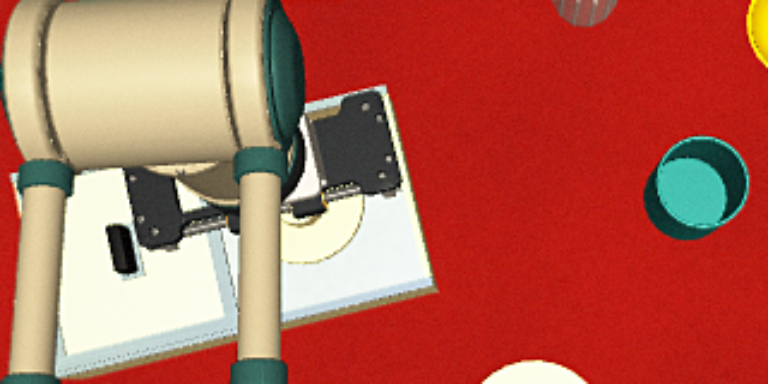

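The pair is held (3.5 N of weight, 19 mm opening). Now refine the canister by colour silhouette.

```bash
cat > can.py <<'E'
from own import *
def can(cams,g=(.584,-.229),pr=True):
    prs=[]
    for c in cams:
        p=arm.snapshot(c);h=cv2.cvtColor(p['pixels'],cv2.COLOR_BGR2HSV)
        m=((h[...,0]>75)&(h[...,0]<105)&(h[...,1]>60)).astype(np.uint8) if c!='scene' else ((h[...,0]>20)&(h[...,0]<150)).astype(np.uint8)
        hm=hullmask(p,np.vstack([ring(*g,0,.13),ring(*g,.1,.13)]));m=m&hm
        m=cv2.morphologyEx(m,cv2.MORPH_CLOSE,np.ones((5,5)))
        n,l,st,ce=cv2.connectedComponentsWithStats(m);i=1+st[1:,4].argmax()
        m=np.zeros_like(m);cv2.fillPoly(m,[cv2.convexHull(np.argwhere(l==i)[:,::-1].astype(np.int32))],1)
        prs.append((p,m>0));print(c,st[i])
    f=lambda x:np.vstack([ring(x[0],x[1],0,.08),ring(x[0],x[1],.1,.08)])
    for q in ([prs]+[[a] for a in prs] if len(prs)>1 else [prs]): print(fit(q,f,g,[.01,.01]))
    return prs
if __name__=='__main__': can(['top','scene'])
E
python3 can.py
```

```text
top [ 368  207   44   43 1407]
scene [237 235  39  42 812]
(array([ 0.58446097, -0.22921332]), np.float64(0.5398115653743714))
(array([ 0.58439728, -0.22921648]), np.float64(0.054125412541254136))
(array([ 0.55108193, -0.22076791]), np.float64(0.4648229015041242))
```

Request:
{"op": "step_arm", "data": {"moves": [[[0, 0, 0], [0.003, -0.02, 0], 0.0], [[0, 0, 0], [0.011, -0.07, 0], 0.0], [[0, 0, 0], [0.02, -0.125, 0], 0.0], [[0, 0, 0], [0.029, -0.18, 0], 0.0], [[0, 0, 0], [0.037, -0.235, 0], 0.0], [[0, 0, 0], [0.045, -0.283, 0], 0.0], [[0, 0, 0], [0.05, -0.315, 0], 0.0], [[0, 0, 0], [0.052, -0.327, 0], 0.0]]}}

```text
clock: 10.45
eef_pos: [0.5823, -0.2318, 0.1944]
eef_rot: [-0.001, -0.117, 0.993, 0.0]
ft_force: [-0.4, 0.7, -3.3]
gripper_width: 0.205
```

Request:
{"op": "step_arm", "data": {"moves": [[[0, 0, 0], [0, 0, 0], 0.0], [[0, 0, 0], [0, 0, 0], 0.0], [[0, 0, 0], [0, 0, 0], 0.0]]}}

```text
clock: 10.82
eef_pos: [0.5833, -0.2274, 0.1959]
eef_rot: [0.0, -0.12, 0.993, 0.0]
ft_force: [0.1, -0.2, -3.2]
gripper_width: 0.205
```

```bash
python3 -c "
from own import *
own();to(.5844,-.229,.137,103.66)
p=snap('wrist');q=snap('scene')
cv2.imwrite('pics/w5.png',np.hstack([cv2.resize(p['pixels'],(400,300)),cv2.resize(q['pixels'][150:330,160:400],(400,300))]))"
```

```text
own [-0.0628 -0.4054] [ 0.5833 -0.2274  0.1959] F [ 0.1 -0.2 -3.2] Fown [ 0.1 -0.2] grip 19.2 t 10.82
t 10.82 turn [0.0005 0.0001 0.0014] shift [-0.0007 -0.0018  0.0589] grip 19.2
```

View pics/w5.png

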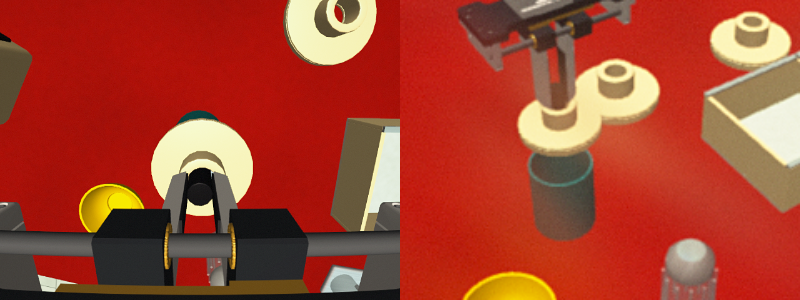

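```bash
python3 -c "
from own import *
p=arm.snapshot('wrist');h=cv2.cvtColor(p['pixels'],cv2.COLOR_BGR2HSV)
m=((p['pixels'].min(2)>120)).astype(np.uint8);m[:170]=0;m[330:]=0;m[:,:200]=0;m[:,440:]=0
n,l,st,ce=cv2.connectedComponentsWithStats(m);i=1+st[1:,4].argmax();print(st[i])
pts=[]
for a in np.radians(np.arange(-200,21,4)):
    c=np.array([322,265]);r=np.arange(40,100,.5)
    uv=(c+np.outer(r,[np.cos(a),np.sin(a)])).round().astype(int);k=l[uv[:,1],uv[:,0]]==i
    if k.any(): pts.append(c+r[np.where(k)[0][-1]]*np.array([np.cos(a),np.sin(a)]))
X=onplane(p,pts,.1679)[:,:2]
A=np.c_[2*X,np.ones(len(X))];s=np.linalg.lstsq(A,(X**2).sum(1),rcond=None)[0]
print('lid centre',s[:2],'r',np.sqrt(s[2]+s[:2]@s[:2]),len(X));own()
print('knob top exp px at TCP',proj(p,[.5833,-.2274,.218]))
im=p['pixels'].max(2);print(im[285:335:3,296:346:4])
"
```

```text
[  242   191   163   134 11281]
lid centre [ 0.58300116 -0.22537575] r 0.04844844530517256 56
own [-0.0627 -0.4059] [ 0.5834 -0.2279  0.196 ] F [-0.5  0.5 -3.1] Fown [-0.4  0.7] grip 19.2 t 10.97
knob top exp px at TCP [[319.58182536 309.76124187]]
[[ 94  12   8   9  12  14  14  15   9  12  12  15 116]
 [ 40  11   8  14   9  14  12   9   9   8   9  16 121]
 [ 11  14  11  10  12  11  11  13  14   9   9  13 105]
 [  9  13   9  14  37  49  42  41  40   8  12  16  51]
 [ 18  14  12  33  26  28  29  28  28  30  12  12  37]
 [ 18   8  30  30  25  28  28  29  28  28  21  12  19]
 [ 19  13  25  24  28  27  26  31  24  22  25  11  20]
 [ 19  22  25  29  24  28  28  26  24  25  25  15  17]
 [ 14  28  28  25  23  27  24  25  23  23  25  12  19]
 [ 18  26  25  28  27  23  24  27  26  22  26  16  13]
 [  7  24  24  27  21  25  25  23  26  23  23  13  19]
 [ 11 244  23  23  20  30  26  22  26  27  21  10  15]
 [ 10 255  19  22  22  23  23  23  25  20 190   3  15]
 [ 12 255 255  18  25  20  24  26  22  23 248 136  11]
 [ 13 254 248 255  24  14  28  15 135 252 247 216  11]
 [ 10 251 247 247 250 252 255 253 247 247 247 255  15]
 [ 10 250 247 248 247 247 247 247 248 247 247 255  14]]
```

The knob is centred on the TCP (<0.5 mm). Lower: fast to just above the rim, then gently.

Request:
{"op": "step_arm", "data": {"moves": [[[0, 0, 0], [-0.0007, -0.0015, 0.01], 0.0], [[0, 0, 0], [-0.0007, -0.0015, 0.025], 0.0], [[0, 0, 0], [-0.0007, -0.0015, 0.037], 0.0], [[0, 0, 0], [-0.0007, -0.0015, 0.044], 0.0], [[0, 0, 0], [-0.0007, -0.0015, 0.047], 0.0], [[0, 0, 0], [-0.0007, -0.0015, 0.049], 0.0], [[0, 0, 0], [-0.0007, -0.0015, 0.051], 0.0], [[0, 0, 0], [-0.0007, -0.0015, 0.053], 0.0]]}}

```text
clock: 11.98
eef_pos: [0.5845, -0.2303, 0.143]
eef_rot: [0.0, -0.119, 0.993, -0.0]
ft_force: [-0.4, -0.6, -3.5]
gripper_width: 0.203
```

```bash
python3 -c "
from own import *
own()"
```

```text
own [-0.0622 -0.4084] [ 0.5845 -0.2303  0.143 ] F [-0.4 -0.6 -3.5] Fown [-0.5 -0.5] grip 19.1 t 11.97
```

Request:
{"op": "step_arm", "data": {"moves": [[[0, 0, 0], [0, 0, 0.0015], 0.0], [[0, 0, 0], [0, 0, 0.003], 0.0], [[0, 0, 0], [0, 0, 0.004], 0.0], [[0, 0, 0], [0, 0, 0.005], 0.0], [[0, 0, 0], [0, 0, 0.0055], 0.0]]}}

```text
clock: 12.6
eef_pos: [0.5843, -0.2301, 0.1372]
eef_rot: [-0.0, -0.119, 0.993, 0.0]
ft_force: [0.1, -0.5, -4.4]
gripper_width: 0.204
```

Request:
{"op": "step_arm", "data": {"moves": [[[0, 0, 0], [0, 0, 0.0005], 0.0], [[0, 0, 0], [0, 0, 0.001], 0.0]]}}

```text
clock: 12.85
eef_pos: [0.5844, -0.2301, 0.1363]
eef_rot: [0.0, -0.119, 0.993, 0.0]
ft_force: [0.8, 0.0, -3.6]
gripper_width: 0.207
```

Request:
{"op": "step_arm", "data": {"moves": [[[0, 0, 0], [0, 0, 0.0005], 0.0], [[0, 0, 0], [0, 0, 0.001], 0.0], [[0, 0, 0], [0, 0, 0.001], 0.0]]}}

```text
clock: 13.22
eef_pos: [0.5844, -0.2301, 0.1359]
eef_rot: [0.0, -0.119, 0.993, -0.0]
ft_force: [-0.8, 0.9, 1.7]
gripper_width: 0.206
```

Request:
{"op": "step_arm", "data": {"moves": [[[0, 0, 0], [0, 0, 0.0007], 0.0], [[0, 0, 0], [0, 0, 0.0007], 0.0]]}}

```text
clock: 13.48
eef_pos: [0.5844, -0.2301, 0.1359]
eef_rot: [0.0, -0.119, 0.993, -0.0]
ft_force: [-2.1, 1.7, 5.4]
gripper_width: 0.204
```

Seated at 0.1359 (expected 0.136), with contact force rising. Ease off, release and rise.

Request:
{"op": "step_arm", "data": {"moves": [[[0, 0, 0], [0, 0, -0.001], 0.0], [[0, 0, 0], [0, 0, -0.001], 0.03], [[0, 0, 0], [0, 0, -0.001], 0.05], [[0, 0, 0], [0, 0, -0.001], 0.05], [[0, 0, 0], [0, 0, -0.02], 0.06], [[0, 0, 0], [0, 0, -0.05], 0.06], [[0, 0, 0], [0, 0, -0.065], 0.06], [[0, 0, 0], [0, 0, -0.07], 0.06]]}}

```text
clock: 14.48
eef_pos: [0.5847, -0.2304, 0.2054]
eef_rot: [0.001, -0.119, 0.993, -0.0]
ft_force: [-0.4, 0.3, -0.0]
gripper_width: 0.639
```

```bash
python3 -c "
from own import *
own()
p=snap('wrist');q=snap('scene')
cv2.imwrite('pics/w6.png',np.hstack([cv2.resize(p['pixels'],(400,300)),cv2.resize(q['pixels'][150:330,160:400],(400,300))]))
print('exp knob',proj(p,[.5844,-.2301,.158]))
im=p['pixels'].max(2);u=proj(p,[.5844,-.2301,.158])[0].astype(int)
w=im[u[1]-40:u[1]+40,u[0]-40:u[0]+40];b=((w<60)&(w>17)).astype(np.uint8);n,l,st,ce=cv2.connectedComponentsWithStats(cv2.medianBlur(b,5));print(st[1:],ce[1:]+u-40)
i=1+st[1:,4].argmax();x,y,ww,hh=st[i][:4];print(onplane(p,[ce[i]+u-40],.158))
C2=R@np.array([-.003,.082])+C;to(C2[0],C2[1],.2,103.66)"
```

```text
own [-0.0621 -0.4086] [ 0.5847 -0.2304  0.2054] F [-0.4  0.3 -0. ] Fown [-0.4  0.4] grip 60.0 t 14.47
exp knob [[319.64158247 261.56831691]]
[[ 28  27  29  27 602]] [[320.53986711 261.02990033]]
[[ 0.58390579 -0.22962254  0.158     ]]
t 14.57 turn [-0.      0.0001 -0.0002] shift [-0.0593  0.4903  0.0045] grip 59.7
```

View pics/w6.png

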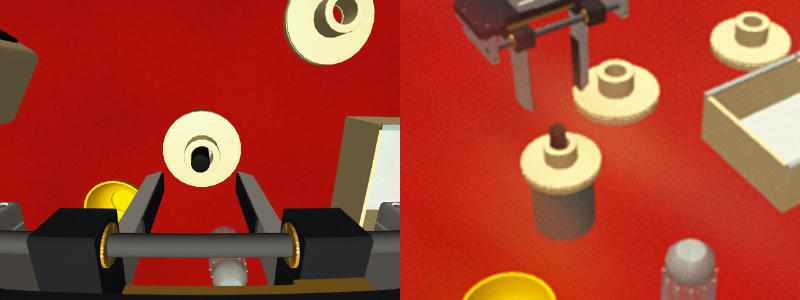

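The pair is seated level on the canister, knob at (200,157) in the half-scale view. Back to the tab.

Request:
{"op": "step_arm", "data": {"moves": [[[0, 0, 0], [-0.003, 0.025, 0], 0.06], [[0, 0, 0], [-0.01, 0.08, 0], 0.06], [[0, 0, 0], [-0.017, 0.14, 0], 0.06], [[0, 0, 0], [-0.024, 0.2, 0], 0.06], [[0, 0, 0], [-0.031, 0.26, 0], 0.06], [[0, 0, 0], [-0.039, 0.32, 0], 0.06], [[0, 0, 0], [-0.046, 0.38, 0], 0.06], [[0, 0, 0], [-0.053, 0.435, 0], 0.06]]}}

```text
clock: 15.58
eef_pos: [0.5307, 0.2082, 0.2038]
eef_rot: [-0.001, -0.119, 0.993, 0.0]
ft_force: [1.1, -0.3, -0.3]
gripper_width: 0.636
```

Request:
{"op": "step_arm", "data": {"moves": [[[0, 0, 0], [-0.005, 0.04, 0], 0.06], [[0, 0, 0], [-0.006, 0.053, 0], 0.06], [[0, 0, 0], [-0.0065, 0.0553, 0], 0.06], [[0, 0, 0], [-0.0065, 0.0553, 0], 0.06]]}}

```text
clock: 16.08
eef_pos: [0.5263, 0.2593, 0.2044]
eef_rot: [-0.0, -0.118, 0.993, -0.0]
ft_force: [-0.2, 0.2, 0.3]
gripper_width: 0.637
```

```bash
python3 -c "
from own import *
own()
C2=R@np.array([-.003,.082])+C;to(C2[0],C2[1],.099,103.66)"
```

```text
own [-0.0032  0.0811] [0.5263 0.2593 0.2044] F [-0.2  0.2  0.3] Fown [-0.1  0.2] grip 59.9 t 16.07
t 16.07 turn [-0.0007 -0.0006 -0.001 ] shift [-0.0002  0.001   0.1054] grip 59.9
```

Request:
{"op": "step_arm", "data": {"moves": [[[0, 0, 0], [0, 0.001, 0.035], 0.05], [[0, 0, 0], [0, 0.001, 0.075], 0.05], [[0, 0, 0], [0, 0.001, 0.1], 0.05], [[0, 0, 0], [0, 0.001, 0.1055], 0.04], [[0, 0, 0], [0, 0.001, 0.1055], 0.0], [[0, 0, 0], [0, 0.001, 0.1055], 0.0], [[0, 0, 0], [0, 0.001, 0.1055], 0.0], [[0, 0, 0], [0, 0.001, 0.1055], 0.0]], "force": 15}}

```text
clock: 17.08
eef_pos: [0.5272, 0.2605, 0.1003]
eef_rot: [0.001, -0.119, 0.993, -0.001]
ft_force: [0.6, -4.1, 4.9]
gripper_width: 0.123
```

```bash
python3 -c "
from own import *
own()"
```

```text
own [-0.0019  0.082 ] [0.5272 0.2605 0.1003] F [ 0.6 -4.1  4.9] Fown [-0.4 -4.1] grip 11.6 t 17.07
```

Pinched. Slide shut by 160 mm.

Request:
{"op": "step_arm", "data": {"moves": [[[0, 0, 0], [0, -0.015, 0], 0.0], [[0, 0, 0], [0, -0.045, 0], 0.0], [[0, 0, 0], [0, -0.08, 0], 0.0], [[0, 0, 0], [0, -0.115, 0], 0.0], [[0, 0, 0], [0, -0.138, 0], 0.0], [[0, 0, 0], [0, -0.15, 0], 0.0], [[0, 0, 0], [0, -0.157, 0], 0.0], [[0, 0, 0], [0, -0.16, 0], 0.0]]}}

```text
clock: 18.08
eef_pos: [0.5645, 0.1056, 0.1003]
eef_rot: [0.001, -0.118, 0.993, 0.001]
ft_force: [-1.0, 0.8, 5.6]
gripper_width: 0.126
```

Request:
{"op": "step_arm", "data": {"moves": [[[0, 0, 0], [0, -0.003, 0], 0.0], [[0, 0, 0], [0, -0.006, 0], 0.0], [[0, 0, 0], [0, -0.006, 0], 0.0]]}}

```text
clock: 18.45
eef_pos: [0.5647, 0.1049, 0.1002]
eef_rot: [0.0, -0.118, 0.993, 0.005]
ft_force: [-1.7, 12.0, 6.2]
gripper_width: 0.128
```

```bash
python3 -c "
from own import *
own()"
```

```text
own [-0.0023 -0.078 ] [0.5647 0.1049 0.1002] F [-1.7 12.   6.2] Fown [ 1.2 12.1] grip 12.0 t 18.45
```

Stop reached, with exactly 0.160 m of travel. Release and return over the canister.

Request:
{"op": "step_arm", "data": {"moves": [[[0, 0, 0], [0, 0.0045, 0], 0.02], [[0, 0, 0], [0, 0.0045, 0], 0.04], [[0, 0, 0], [0, 0.0045, 0], 0.06], [[0, 0, 0], [0, 0.0045, -0.035], 0.07], [[0, 0, 0], [0, 0.0045, -0.075], 0.07], [[0, 0, 0], [0, 0.0045, -0.1], 0.07], [[0, 0, 0], [0, 0.0045, -0.108], 0.07], [[0, 0, 0], [0, 0.0045, -0.108], 0.07]]}}

```text
clock: 19.45
eef_pos: [0.5642, 0.1041, 0.2068]
eef_rot: [-0.0, -0.119, 0.993, -0.0]
ft_force: [-0.4, -0.1, -0.1]
gripper_width: 0.742
```

```bash
python3 -c "
from own import *
own();to(.584,-.23,.207,103.66)"
```

```text
own [-0.0029 -0.0787] [0.5642 0.1041 0.2068] F [-0.4 -0.1 -0.1] Fown [-0.5 -0. ] grip 69.8 t 19.45
t 19.45 turn [-0.     -0.0002 -0.0004] shift [ 5.960e-02 -3.294e-01 -2.000e-04] grip 69.8
```

Request:
{"op": "step_arm", "data": {"moves": [[[0, 0, 0], [0.004, -0.02, 0], 0.07], [[0, 0, 0], [0.013, -0.07, 0], 0.07], [[0, 0, 0], [0.023, -0.125, 0], 0.07], [[0, 0, 0], [0.033, -0.18, 0], 0.07], [[0, 0, 0], [0.043, -0.235, 0], 0.07], [[0, 0, 0], [0.051, -0.283, 0], 0.07], [[0, 0, 0], [0.057, -0.316, 0], 0.07], [[0, 0, 0], [0.0596, -0.329, 0], 0.07]]}}

```text
clock: 20.45
eef_pos: [0.5828, -0.2322, 0.2054]
eef_rot: [-0.001, -0.117, 0.993, 0.001]
ft_force: [-0.2, -0.0, -0.6]
gripper_width: 0.745
```

Request:
{"op": "step_arm", "data": {"moves": [[[0, 0, 0], [0, 0, 0], 0.07], [[0, 0, 0], [0, 0, 0], 0.07], [[0, 0, 0], [0, 0, 0], 0.07]]}}

```text
clock: 20.82
eef_pos: [0.584, -0.228, 0.2073]
eef_rot: [0.0, -0.12, 0.993, 0.0]
ft_force: [0.8, -0.4, 0.1]
gripper_width: 0.747
```

```bash
cat > look.py <<'E'
from own import *
own()
p=snap('wrist','w7')
h=p['pixels'].min(2)
m=((h>120)).astype(np.uint8);m[:120]=0;m[330:]=0;m[:,:200]=0;m[:,440:]=0
n,l,st,ce=cv2.connectedComponentsWithStats(m);i=1+st[1:,4].argmax();print(st[i])
c0=st[i][:2]+st[i][2:4]/2.
def circ(z,c,rr,aa,last=True,mask=(l==i)):
    pts=[]
    for a in np.radians(aa):
        r=np.arange(*rr,.25);uv=(c+np.outer(r,[np.cos(a),np.sin(a)])).round().astype(int);k=mask[uv[:,1],uv[:,0]]
        if k.any(): pts.append(c+r[np.where(k)[0][-1]]*np.array([np.cos(a),np.sin(a)]))
    X=onplane(p,pts,z)[:,:2];s=np.linalg.lstsq(np.c_[2*X,np.ones(len(X))],(X**2).sum(1),rcond=None)[0]
    return s[:2].round(4),np.sqrt(s[2]+s[:2]@s[:2]).round(4),len(X)
print('outer lid',circ(.108,c0,(30,90),np.arange(-190,11,4)))
im=p['pixels'].max(2);u=proj(p,[.584,-.23,.158])[0].astype(int)
w=im[u[1]-40:u[1]+40,u[0]-40:u[0]+40];b=cv2.medianBlur(((w<60)&(w>17)).astype(np.uint8),5);n,l2,st,ce=cv2.connectedComponentsWithStats(b)
j=1+st[1:,4].argmax();print(st[j],'knob',onplane(p,[ce[j]+u-40],.158))
cv2.imwrite('pics/w7c.png',cv2.resize(p['pixels'][160:400,190:450],None,fx=2.3,fy=2.3))
to(.584,-.23,.113,103.66)
E
python3 look.py
```

```text
own [-0.0622 -0.4061] [ 0.584  -0.228   0.2073] F [ 0.8 -0.4  0.1] Fown [ 0.6 -0.6] grip 70.2 t 20.82
[  258   178   124   120 10197]
outer lid (array([ 0.5838, -0.2278]), np.float64(0.0485), 51)
[ 27  28  29  26 592] knob [[ 0.58390267 -0.22956508  0.158     ]]
t 20.88 turn [0.0002 0.0002 0.0014] shift [ 0.0006 -0.0018  0.0943] grip 70.1
```

View pics/w7c.png

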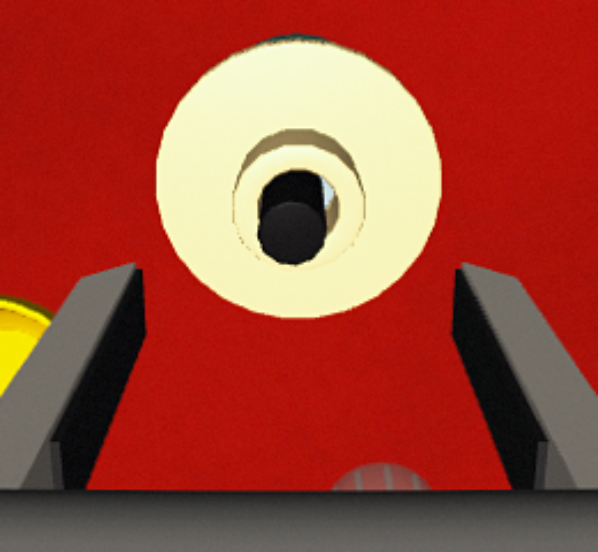

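The knob is at (0.584,-0.230). The outer lid is ~2 mm to +y within its bore play, and it will centre when gripped. Descend over the collar.

Request:
{"op": "step_arm", "data": {"moves": [[[0, 0, 0], [0.0004, -0.0019, 0.03], 0.07], [[0, 0, 0], [0.0004, -0.0019, 0.065], 0.07], [[0, 0, 0], [0.0004, -0.0019, 0.085], 0.07], [[0, 0, 0], [0.0004, -0.0019, 0.091], 0.07], [[0, 0, 0], [0.0004, -0.0019, 0.094], 0.07], [[0, 0, 0], [0.0004, -0.0019, 0.0945], 0.06], [[0, 0, 0], [0.0004, -0.0019, 0.0945], 0.052]], "force": 8}}

```text
clock: 21.75
eef_pos: [0.5846, -0.2316, 0.1135]
eef_rot: [0.001, -0.119, 0.993, -0.0]
ft_force: [0.1, -1.0, 0.4]
gripper_width: 0.576
```

```bash
python3 -c "
from own import *
own();to(.5842,-.23,.1125,103.66)"
```

```text
own [-0.0625 -0.4097] [ 0.5846 -0.2316  0.1135] F [ 0.1 -1.   0.4] Fown [-0.1 -0.9] grip 54.1 t 21.75
t 21.75 turn [-0.001   0.0012 -0.0001] shift [0.     0.0016 0.001 ] grip 54.1
```

Request:
{"op": "step_arm", "data": {"moves": [[[0, 0, 0], [0, 0.0005, 0.0005], 0.052], [[0, 0, 0], [0, 0.001, 0.0005], 0.05]]}}

```text
clock: 22.0
eef_pos: [0.5839, -0.2304, 0.1123]
eef_rot: [0.0, -0.119, 0.993, -0.0]
ft_force: [0.3, -0.4, -0.2]
gripper_width: 0.533
```

```bash
python3 -c "
from own import *
own();to(.5842,-.23,.1125,103.66)"
```

```text
own [-0.0628 -0.4084] [ 0.5839 -0.2304  0.1123] F [ 0.3 -0.4 -0.2] Fown [ 0.2 -0.5] grip 50.1 t 22.0
t 22.0 turn [-0.0002  0.0004 -0.0003] shift [-0.0003  0.0003 -0.0002] grip 50.1
```

Centred. Close gently.

Request:
{"op": "step_arm", "data": {"moves": [[[0, 0, 0], [0, 0, 0], 0.046], [[0, 0, 0], [0, 0, 0], 0.044], [[0, 0, 0], [0, 0, 0], 0.042], [[0, 0, 0], [0, 0, 0], 0.036], [[0, 0, 0], [0, 0, 0], 0.036]], "force": 8}}

```text
clock: 22.62
eef_pos: [0.5838, -0.2301, 0.1122]
eef_rot: [-0.0, -0.119, 0.993, 0.0]
ft_force: [-0.9, 2.8, 1.6]
gripper_width: 0.452
```

Request:
{"op": "step_arm", "data": {"moves": [[[0, 0, 0], [0, 0, 0], 0.03], [[0, 0, 0], [0, 0, 0], 0.03], [[0, 0, 0], [0, 0, 0], 0.03]], "force": 25}}

```text
clock: 23.0
eef_pos: [0.5838, -0.2301, 0.1122]
eef_rot: [-0.0, -0.119, 0.993, 0.0]
ft_force: [-0.3, 4.0, 3.0]
gripper_width: 0.447
```

```bash
python3 -c "
from own import *
own()"
```

```text
own [-0.0629 -0.4081] [ 0.5838 -0.2301  0.1122] F [-0.3  4.   3. ] Fown [0.7 4. ] grip 42.0 t 23.0
```

Lateral force is 4 N. Test with a 1 mm shift to see whether it relaxes.

Request:
{"op": "step_arm", "data": {"moves": [[[0, 0, 0], [0, 0.0005, 0], 0.03], [[0, 0, 0], [0, 0.0005, 0], 0.03], [[0, 0, 0], [0, 0.0005, 0], 0.03]]}}

```text
clock: 23.38
eef_pos: [0.5838, -0.2301, 0.1121]
eef_rot: [0.0, -0.119, 0.993, -0.0]
ft_force: [-0.4, 1.5, 2.7]
gripper_width: 0.445
```

```bash
python3 -c "
from own import *
own()
p=snap('wrist');cv2.imwrite('pics/w8.png',cv2.resize(p['pixels'][220:400,220:420],None,fx=3,fy=3))"
```

```text
own [-0.0629 -0.4081] [ 0.5838 -0.2301  0.1121] F [-0.4  1.5  2.7] Fown [-0.   1.5] grip 41.9 t 23.38
```

View pics/w8.png

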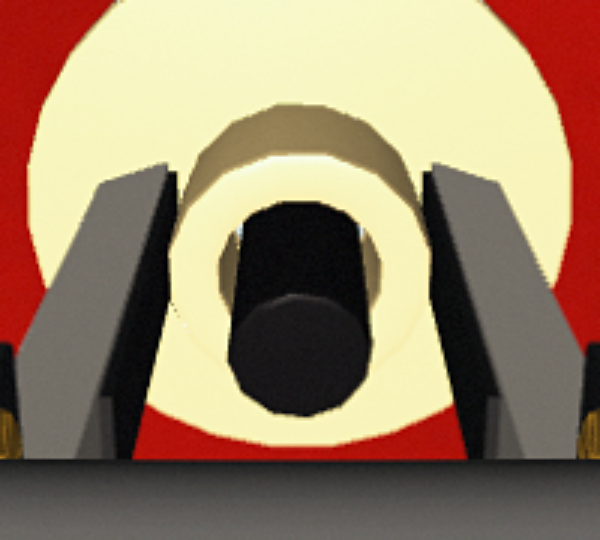

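The knob is visibly centred in the bore and the force has relaxed. Lift straight up, slowly.

Request:
{"op": "step_arm", "data": {"moves": [[[0, 0, 0], [0, 0, -0.001], 0.03], [[0, 0, 0], [0, 0, -0.003], 0.03], [[0, 0, 0], [0, 0, -0.006], 0.03], [[0, 0, 0], [0, 0, -0.01], 0.03], [[0, 0, 0], [0, 0, -0.015], 0.03], [[0, 0, 0], [0, 0, -0.02], 0.03], [[0, 0, 0], [0, 0, -0.025], 0.03], [[0, 0, 0], [0, 0, -0.03], 0.03]]}}

```text
clock: 24.42
eef_pos: [0.5838, -0.2299, 0.1425]
eef_rot: [0.0, -0.119, 0.993, -0.0]
ft_force: [-0.1, -0.1, -1.7]
gripper_width: 0.449
```

```bash
python3 -c "
from own import *
own();to(.5839,-.23,.202,103.66)"
```

```text
own [-0.0628 -0.4079] [ 0.5838 -0.2299  0.1425] F [-0.1 -0.1 -1.7] Fown [-0.2 -0.1] grip 42.2 t 24.43
t 24.43 turn [-0.0001  0.0002 -0.0002] shift [-0.0001 -0.0001 -0.0595] grip 42.2
```

Only the outer lid's weight (1.7 N ≈ 180 g) is on the wrist. Continue.

Request:
{"op": "step_arm", "data": {"moves": [[[0, 0, 0], [0, 0, -0.006], 0.03], [[0, 0, 0], [0, 0, -0.014], 0.03], [[0, 0, 0], [0, 0, -0.023], 0.03], [[0, 0, 0], [0, 0, -0.032], 0.03], [[0, 0, 0], [0, 0, -0.041], 0.03], [[0, 0, 0], [0, 0, -0.05], 0.03], [[0, 0, 0], [0, 0, -0.057], 0.03], [[0, 0, 0], [0, 0, -0.06], 0.03]]}}

```text
clock: 25.42
eef_pos: [0.5839, -0.23, 0.2027]
eef_rot: [0.0, -0.119, 0.993, -0.0]
ft_force: [-0.1, -1.0, -1.7]
gripper_width: 0.449
```

Request:
{"op": "step_arm", "data": {"moves": [[[0, 0, 0], [0, 0, 0], 0.03], [[0, 0, 0], [0, 0, 0], 0.03], [[0, 0, 0], [0, 0, 0], 0.03], [[0, 0, 0], [0, 0, 0], 0.03]]}}

```text
clock: 25.92
eef_pos: [0.5837, -0.2298, 0.2019]
eef_rot: [-0.0, -0.119, 0.993, 0.0]
ft_force: [-0.1, -0.5, -2.1]
gripper_width: 0.447
```

```bash
python3 -c "
from own import *
own();print(abs(arm.get_state()['joint_vel']).max())
q=arm.snapshot('scene');t=arm.snapshot('top')
print('top of knob expected in scene crop',(proj(q,[[.584,-.23,.158],[.584,-.23,.1]])-[170,150])*400/240,'guard tab top',proj(t,[.5647,.1049,.12]))
cv2.imwrite('pics/f.png',np.hstack([cv2.resize(q['pixels'][150:330,170:410],(400,300),interpolation=cv2.INTER_CUBIC),cv2.resize(t['pixels'][110:320,90:370],(400,300),interpolation=cv2.INTER_CUBIC)]))"
```

```text
own [-0.0629 -0.4078] [ 0.5837 -0.2298  0.2019] F [-0.1 -0.5 -2.1] Fown [-0.2 -0.5] grip 42.0 t 25.93
0.0020796918506659156
top of knob expected in scene crop [[138.87322731 126.55429945]
 [141.93657913 162.10000888]] guard tab top [[226.54810092 234.40281308]]
```

View pics/f.png

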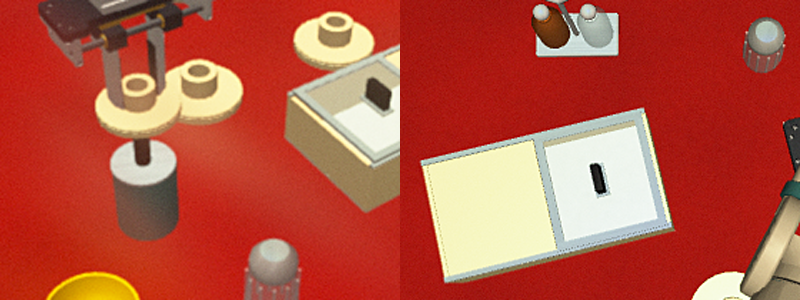

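The inner lid is seated with its knob at (142,150), the outer lid is held level above it, and the guard is shut. Hand in.

```bash
python3 -c "
from rig import arm
print(arm.sign_off())"
```

```text
the job is handed in; nothing more can be done
None
```

I did every step in the order asked and handed the job in at about 26 s of the 72 s allowed. `sign_off` gives no verdict, so what follows rests on my own checks.

- **Guard open:** I slid it by its tab until the end stop pushed back with about 13 N.
- **Lids onto the canister:** I lifted the nested pair by the black knob and lowered it gently. It seated with the tool at 0.1359 m, against 0.136 m expected, and I let go.
- **Guard shut:** It travelled exactly 0.160 m back to its other stop.
- **Outer lid:** I gripped it by the collar and raised it 90 mm. Its rim is at about 0.185 m, roughly 27 mm above the knob's top. The wrist carries about 2 N, which is the outer lid alone. The arm was at rest.

The last pictures show the inner lid seated on the canister, the outer lid held level above it and the guard shut. The bystanders show no sign of having been touched, though I did not re-measure their positions.

- **Position offset at the tab:** After the first pinch, the tool read about 8 mm further along the case than I had commanded. I didn't find the cause. The guard may have shifted slightly before I opened it, but it then ran to both stops.
- **Side force at the collar:** There was a 4 N side force when I first gripped the collar. Shifting the commanded position by 0.5 mm cut it to 1.5 N, and the picture showed the knob centred in the bore before I lifted.

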